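Snap the work light onto the tether loop

TASK

Clip the orange work light to the bench's tether loop: press its snap hook gently onto the loop's upright front bar, without ramming it, until the bar has gone through and the gate has sprung shut behind it. Give it a steady pull back of about 7 newtons for a second so that the closed gate bears against the bar, then lay the light flat on the bench, still clipped on, and let go. Leave the side cutter and the blue parts dish next to it alone.

Things in the scene. Friction and masses are not known exactly. Their poses are not given: they have to be found in the camera images.
- work_light: Orange bar-shaped work light lying on the bench, about 0.17 kg: body 100 mm long (x), 26 mm wide (y), 24 mm high, to be gripped across its width; a steel snap hook on its +x end. Origin: centre of the body's underside, x towards the hook, z up.
- hook_mouth (a point): Centre of the shut gate, at (106, 0, 12) mm in the light's frame, same axes: x points out of the hook's mouth, so a bar caught in the hook has negative x here. The hook is a flat fork of 10 mm round steel: inner faces of its two arms at y = -13 and +13 mm, flared arm ends out to x = +14, y = -27 and +27 mm, bottom of the fork (bight) at x = -33 mm.
- gate (a joint): Sprung gate across the hook's mouth: a 6 mm brass bar pivoted on the +y arm, 25 mm long. 0 = shut; grows as pressed inward (rad, to 1.35); cannot swing outward. Opening it takes about 4 to 8 N. It springs shut behind an 8 mm bar only once the bar's axis is 20 to 27 mm behind the gate line; at 29 mm it meets the rigid bight. Drawn back sooner, it wedges on the open gate.
- tether_bracket: Bracket fixed on the bench: grey foot plate 145 x 70 x 6 mm (18 mm before to 127 mm behind the origin) with a green block 84 mm high; from it a steel loop of 8 mm round bar comes forward at 66 mm height and turns down to the plate as an upright front bar, 62 mm before the block. Origin: on the bench below point eye; x points from the front bar to the block: press the hook on along +x.
- eye (a point): Nominal place of the upright front bar's axis, 30 mm above the bench, axes as the bracket's. The block and loop are clamped in a slot: the real bar stands up to 10 mm before or behind this point along x (not measured), and is rigid. It is free from 10 to 55 mm height. Never load it with more than 15 N, not even briefly; the steady pull back is 5.5 to 9 N.
- side_cutter: Red side cutter lying on the bench, 136 x 54 x 12 mm, origin under its middle; leave it alone.
- parts_dish: Round blue parts dish standing beside the side cutter and the board vice (not one of the dishes at the back), 76 mm across, 22 mm high, origin under its middle; leave it alone.
Mind the look-alikes: they are no part of the job. Several things have the shape of the tether_bracket; the one meant has the colours described above.

How it is judged:
By the outcome, as a careful person would: the job done as asked, in the order asked, and still so for the second after the job is handed in, with the robot touching nothing.
It also fails if it takes over 59 s, if anything falls off the work surface, if the arm or the gripper's body presses on something with over 40 N, if the wrist force passes 120 N, or if a joint passes its speed limit or range.

ROBOT

A 6-joint arm with a two-finger parallel gripper is mounted at the origin on a cart in front of the work surface, level with it; the furniture and walls round the work are solid. World frame = base frame: x ahead of the robot, y to its left, z up, the work surface at z = 0. Lengths are in m, angles in rad, forces in N, time in s.
With the tool pointing down it reaches from about 0.375 to 0.9 m from the base axis. Payload 3.1 kg.
Tool frame: the origin (TCP) lies midway between the tips of the shut fingers; the grasp point (between the pads) lies 19 mm behind it (pinch_z is the distance from the TCP to the grasp point, in m); y points along the fingers, z is the direction in which the jaws open and shut, and the axes are right-handed (so a half turn about y gives the same grasp; the last joint's range is limited). The gripper opens to 87 mm and grips with 3 to 60 N. Pads are 19 mm wide; open, the fingers measure 117 mm over their backs; the gripper's body (75 mm by 190 mm) begins 51 mm behind the grasp point.
Start: joints at [-1.325, 0.527, 1.433, -0, 1.181, -0.178], TCP at [0.257, -0.57, 0.223] pointing down, gripper open.
Joint ranges: [-3.08, 3.08], [-0.75, 2.2], [0.22, 2.44], [-1.43, 4.57], [0, 2.65], [-2.85, 2.85]. Speed limits (rad/s): [2.79, 2.79, 3.14, 3.14, 3.14, 3.14].

INTERFACE

Orientations are given as a unit quaternion [x, y, z, w].
In Python, from rig import * gives the robot as it stands.
- The arm moves only by the tool drive_tool, never from a script. Its argument "plan" is a list of rows, each a list of 7 numbers: the shift along the tool's x, y, z in mm, then the turn, a rotation vector about the tool's x, y, z in degrees, then the finger opening in mm, from 0 to 87. A call has 1 to 10 rows; each row is the pose to reach, as a shift and turn from the pose commanded when the call began, along the tool's axes at that moment; what a row does not reach only later rows make up. A row lasts 1/10 s, in which the tool goes at most 50 mm and 8.59 degrees, less where a joint would pass 70% of its speed; a pose out of reach is approached as far as the arm can. A call with a gripper value outside its range is refused whole. The fingers move at their own pace and stop on an object; "newtons" is the grip in N (left out, the last holds). Time passes only in rows, so rows that repeat a pose let the fingers close. It gives the time, the measured TCP pose, the force and the opening at its end, in the units of the state.
- get_obs(): the state, without advancing time (a new reading comes with each control period).
- camera(name): name is "scene" or "top"; returns the picture (384x512x3 uint8, blue, green, red); there is no depth.
- get_calibration(name): a dict with "fx", "fy", "cx", "cy" (pixels), "origin" and "rotation" of the camera in the world. Camera axes: x right, y down, z forward; pixel columns grow to the right and rows downward; lengths in m; the calibration is good to about 2 mm. A picture is of the moment at which its call begins. get_calibration takes no time and is no camera call.
- hand_in(): hands the job in, once; it reports no verdict.
Trained networks look in the newest picture that a camera, given by its name, has taken for a name from the list of things; names that differ only in an ending like _2 or _b are one class to them, and where a whole thing is asked for, a point or a joint stands for the part that bears it (a point fixed in the world has none). Each returns a list of dicts, best first, with "conf" (0 to 1); they miss things now and then, are a little off and sometimes report something else, mostly with a low value. They report only what shows in the picture. A call takes as long as a camera call. They do not tell look-alikes from the thing itself.
- spot_in(camera, target): "location" ([column, row] in pixels, amid what is visible of it).
- mark_of(camera, target): "location" ([column, row] in pixels: a listed point, or the origin of a listed thing).
The state is a dict: "time": time; "q": joint angles; "joint_velocities": joint speeds; "joint_torque": joint torques, N m; "position": TCP position; "tool_rot": TCP orientation; "ft_force": force on the tool from outside, world axes, zero at the start; "moment": the same for the moment, N m; "grip_width": finger opening in m.
Only numpy, scipy, OpenCV 4.12 (cv2) and the standard library are available. Lean on these libraries where they do the work, as an engineer would, in place of code of your own. Each camera call takes 0.05 s, during which the arm holds its last target. There are 200 camera calls.

## Working session

There is one attempt and no reset: what is moved stays moved. The work goes in short steps, Python scripts to look and compute and a tool call to move; the robot and the scene stay as the last step left them, time stands still between calls to the robot, and variables do not carry over. Pictures are saved under pics/ and viewed, about 8 in all and at most 12, crops included, and the job is handed in when it is done.

Besides the shell and the picture viewer there is one more tool, called after "Call:" as name([rows], argument=value, ...), one row to a line, values as JSON. drive_tool: Moves the arm, as the interface text tells. Its arguments: {"type":"object","properties":{"plan":{"type":"array","items":{"type":"array","items":{"type":"number"}}},"newtons":{"type":"number"}},"required":["plan"]}

```bash
mkdir -p pics
cat > h.py <<'E'
from rig import *
import numpy as np, cv2
from scipy.spatial.transform import Rotation as R
def ray(c,px):
    k=get_calibration(c); d=np.array([(px[0]-k["cx"])/k["fx"],(px[1]-k["cy"])/k["fy"],1.])
    return np.array(k["origin"]),np.array(k["rotation"])@d
def at(c,px,z):
    o,d=ray(c,px); return o+d*(z-o[2])/d[2]
def proj(c,p):
    k=get_calibration(c); v=np.array(k["rotation"]).T@(np.array(p)-np.array(k["origin"]))
    return np.array([k["fx"]*v[0]/v[2]+k["cx"],k["fy"]*v[1]/v[2]+k["cy"]])
E
python3 - <<'E'
from h import *
np.set_printoptions(precision=3,suppress=True)
for c in("scene","top"):
    cv2.imwrite(f"pics/{c}0.png",camera(c)); k=get_calibration(c); print(c,k["fx"],np.array(k["origin"]),np.array(k["rotation"]).tolist())
    for t,z in(("work_light",0),("hook_mouth",.012),("tether_bracket",0),("eye",.03),("side_cutter",0),("parts_dish",0)):
        for m in mark_of(c,t)[:5]: print(c,t,round(m["conf"],2),np.round(m["location"],1),at(c,m["location"],z))
o=get_obs();print(o)
E
```

```text
scene 444.59713004669806 [-0.408 -0.793  0.841] [0.7931473039159188, -0.3896617668121483, 0.20839132953233847, -0.41911110168007754]Traceback (most recent call last):
  File "<stdin>", line 6, in <module>
  File "h.py", line 8, in at
    o,d=ray(c,px); return o+d*(z-o[2])/d[2]
        ~~~^^^^^^
  File "h.py", line 6, in ray
    return np.array(k["origin"]),np.array(k["rotation"])@d
                                 ~~~~~~~~~~~~~~~~~~~~~~~^~
ValueError: matmul: Input operand 1 has a mismatch in its core dimension 0, with gufunc signature (n?,k),(k,m?)->(n?,m?) (size 3 is different from 4)
```

```bash
sed -i 's/np.array(k\["rotation"\])/R.from_quat(k["rotation"]).as_matrix()/' h.py
python3 - <<'E'
from h import *
np.set_printoptions(precision=3,suppress=True)
for c in("scene","top"):
    cv2.imwrite(f"pics/{c}0.png",camera(c)); k=get_calibration(c); print(c,k["fx"],np.array(k["origin"]),R.from_quat(k["rotation"]).as_matrix().tolist())
    for t,z in(("work_light",0),("hook_mouth",.012),("tether_bracket",0),("eye",.03),("side_cutter",0),("parts_dish",0)):
        for m in mark_of(c,t)[:5]: print(c,t,round(m["conf"],2),np.round(m["location"],1),at(c,m["location"],z))
o=get_obs();print(o)
E
```

```text
scene 444.59713004669806 [-0.408 -0.793  0.841] [[0.6094735225211585, -0.44344012017058887, 0.657193187098546], [-0.7927965989740866, -0.3450191838666932, 0.5024294133697608], [0.003946897613566147, -0.8272379479853752, -0.5618378764485119]]
scene work_light 0.77 [198.5 197.3] [0.447 0.101 0.   ]
scene hook_mouth 0.53 [210.9 180.7] [0.535 0.125 0.012]
scene tether_bracket 0.95 [341.2 276.8] [ 0.408 -0.455  0.   ]
scene tether_bracket 0.23 [212.3 177.8] [0.566 0.148 0.   ]
scene eye 0.71 [347.1 269.9] [ 0.411 -0.467  0.03 ]
scene eye 0.68 [329.4 218.2] [ 0.578 -0.319  0.03 ]
scene side_cutter 0.67 [236.2 226.2] [ 0.404 -0.097  0.   ]
scene parts_dish 0.51 [253.5 202.1] [ 0.537 -0.06   0.   ]
top 434.7040254240658 [ 0.313 -0.106  1.412] [[-0.01765807520683202, -0.9897745669026975, 0.1415432763947743], [-0.9998383498167523, 0.01795958781971943, 0.0008529015531477668], [-0.0033862391680802295, -0.1415053352984381, -0.989931701414988]]
top work_light 0.69 [194. 215.] [0.439 0.1   0.   ]
top hook_mouth 0.58 [183.  182.1] [0.546 0.134 0.012]
top tether_bracket 0.96 [368.9 219.9] [ 0.413 -0.468  0.   ]
top tether_bracket 0.88 [322.6 167. ] [ 0.59  -0.325  0.   ]
top eye 0.94 [367.9 220.8] [ 0.408 -0.457  0.03 ]
top eye 0.8 [322.3 161.3] [ 0.603 -0.32   0.03 ]
top side_cutter 0.59 [253.5 229.8] [ 0.387 -0.093  0.   ]
top parts_dish 0.7 [255.3 228.6] [ 0.391 -0.099  0.   ]
top parts_dish 0.69 [246.5 183.4] [ 0.54  -0.073  0.   ]
{'time': 0.8, 'q': array([-1.326,  0.527,  1.433, -0.   ,  1.181, -0.179]), 'joint_velocities': array([-0.002, -0.   ,  0.   , -0.001,  0.001, -0.001]), 'joint_torque': array([  0.001, -43.995, -17.698,   0.063,   0.05 ,  -0.   ]), 'position': array([ 0.257, -0.57 ,  0.223]), 'tool_rot': array([ 0.149, -0.691,  0.691, -0.149]), 'ft_force': array([-0.681,  0.231, -0.219]), 'moment': array([ 0.037, -0.004,  0.063]), 'grip_width': 0.08709259292769768}
```

View pics/scene0.png

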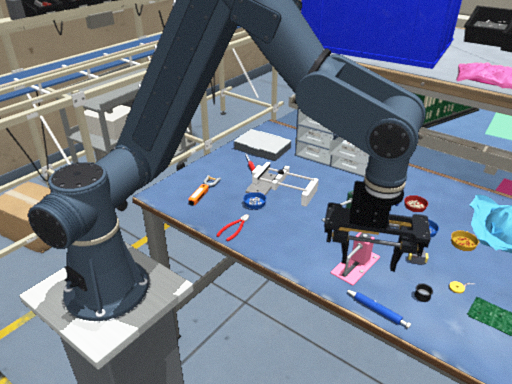

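View pics/top0.png

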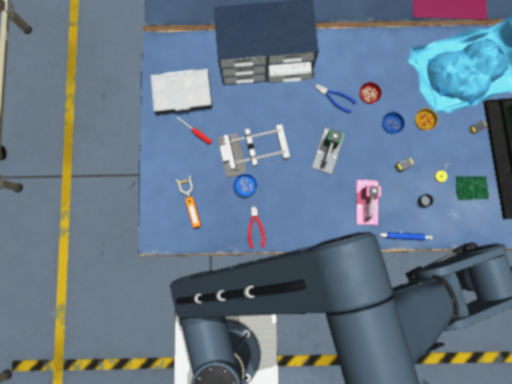

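Candidates: bracket – grey plate/green block at top (327,150) against the pink one at (368,203); light – orange at (192,205), only one; dish (245,186) by the cutter (256,230). I check the choices in close crops.

Run:
```python
import cv2,numpy as np
a=cv2.imread("pics/top0.png")
f=lambda x0,y0:cv2.resize(a[y0:y0+60,x0:x0+50],(400,480),interpolation=cv2.INTER_CUBIC)
cv2.imwrite("pics/crop1.png",np.hstack([f(302,120),f(165,172)]))
h=cv2.cvtColor(a,cv2.COLOR_BGR2HSV)
m=cv2.inRange(h,(8,150,120),(22,255,255))[170:235,165:215]
from h import *
for p in cv2.findContours(m,0,1)[0]:
    if cv2.contourArea(p)>20:
        r=cv2.minAreaRect(p); b=cv2.boxPoints(r)+[165,170]
        print(cv2.contourArea(p),(np.array(r[0])+[165,170]).round(1),[np.round(at("top",q,.024)[:2],3).tolist() for q in b])
```

```text
43.0 [190.2 203.5] [[0.491, 0.126], [0.497, 0.103], [0.456, 0.092], [0.45, 0.114]]
```

View pics/crop1.png

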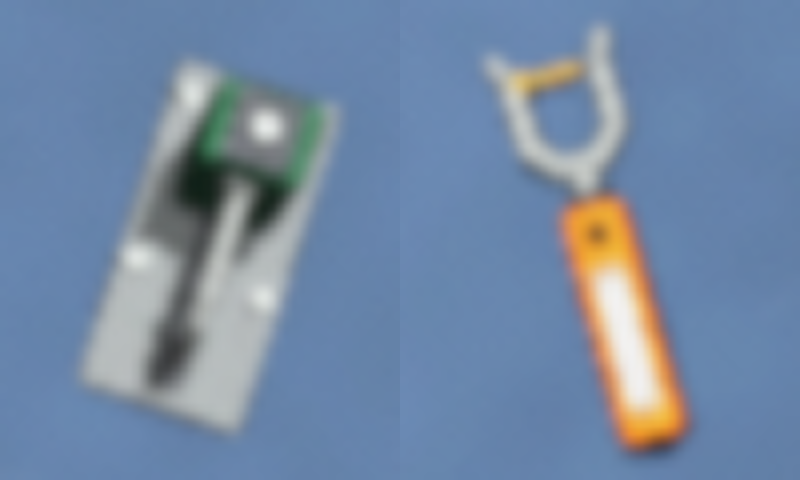

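```bash
cat > g.py <<'E'
from h import *
np.set_printoptions(precision=4,suppress=True)
P=[(80,380),(240,432),(340,105),(185,58)]
c=np.array([at("top",(302+u/8-.44,120+v/8-.44),.006) for u,v in P]);
print(c); fl,fr,br,bl=c
d=((bl+br)-(fl+fr))/2; print("len",np.linalg.norm(d),np.linalg.norm(fl-fr)); yb=np.arctan2(d[1],d[0]); e=fr-fl
print("byaw",yb, np.arctan2(e[0],-e[1]))
x=d/np.linalg.norm(d); print("origin from front",(fl+fr)/2+.018*x,"from centre",c.mean(0)-.0545*x)
P=[(620,450),(690,435),(560,210),(628,195)]
z=[.024,.024,.024,.024]
c=np.array([at("top",(165+(u-400)/8-.44,172+v/8-.44),.024) for u,v in P]);print(c)
d=(c[2]+c[3]-c[0]-c[1])/2; print("light len",np.linalg.norm(d),np.linalg.norm(c[2]-c[3]),"yaw",np.arctan2(d[1],d[0]),"centre",c.mean(0))
hm=at("top",(165+(545-400)/8-.44,172+75/8-.44),.012); print("mouth",hm, np.linalg.norm((hm-c.mean(0))[:2]), np.arctan2(*(hm-c.mean(0))[1::-1]))
print(R.from_quat(get_obs()["tool_rot"]).as_matrix())
E
python3 g.py
```

```text
[[ 0.5894 -0.2876  0.006 ]
 [ 0.5665 -0.3525  0.006 ]
 [ 0.7039 -0.3999  0.006 ]
 [ 0.7252 -0.3363  0.006 ]]
len 0.14481130741498094 0.06880630859436634
byaw -0.33799673942141967 -0.3397228668587422
origin from front [ 0.5949 -0.326   0.006 ] from centre [ 0.5948 -0.326   0.006 ]
[[0.3957 0.1026 0.024 ]
 [0.4012 0.0747 0.024 ]
 [0.4926 0.127  0.024 ]
 [0.4982 0.0997 0.024 ]]
light len 0.10003810382707137 0.027929852043448996 yaw 0.24996314589904825 centre [0.4469 0.101  0.024 ]
mouth [0.5498 0.1355 0.012 ] 0.10852903706471612 0.3235911457016893
[[-0.9115  0.      0.4112]
 [-0.4112 -0.0001 -0.9115]
 [ 0.     -1.      0.0001]]
```

The crop confirms the grey-plate/green-block bracket, with its plate front-left corner at top (312,167) and far-right at (344,133). Plate size and body length both match the description. Light: orange, hook pointing away. Moving above the light.

Call:
drive_tool([
  [-449, 0, -533, 0, 10, 0, 87],
  [-449, 0, -533, 0, 10, 0, 87],
  [-449, 0, -533, 0, 10, 0, 87],
  [-449, 0, -533, 0, 10, 0, 87],
  [-449, 0, -533, 0, 10, 0, 87],
  [-449, 0, -533, 0, 10, 0, 87],
  [-449, 0, -533, 0, 10, 0, 87],
  [-449, 0, -533, 0, 10, 0, 87],
  [-449, 0, -533, 0, 10, 0, 87],
  [-449, 0, -533, 0, 10, 0, 87],
])

```text
time: 1.8
position: [0.3939, -0.0869, 0.223]
tool_rot: [0.087, -0.701, 0.702, -0.088]
ft_force: [0.2, 0.6, 0.5]
grip_width: 0.0869
```

Call:
drive_tool([
  [-98, 50, -170, 0, 0, 0, 87],
  [-98, 50, -170, 0, 0, 0, 87],
  [-98, 80, -170, 0, 0, 0, 87],
  [-98, 100, -170, 0, 0, 0, 87],
  [-98, 120, -170, 0, 0, 0, 87],
  [-98, 140, -170, 0, 0, 0, 87],
  [-98, 140, -170, 0, 0, 0, 87],
  [-98, 140, -170, 0, 0, 0, 87],
])

```text
time: 2.6
position: [0.4466, 0.1002, 0.0827]
tool_rot: [-0.088, 0.702, -0.702, 0.088]
ft_force: [-0.1, -0.0, 0.1]
grip_width: 0.0868
```

```bash
cat >> h.py <<'E'
def rel(t,yaw=None):
    o=get_obs(); M=R.from_quat(o["tool_rot"]).as_matrix(); s=M.T@(np.array(t)-o["position"])*1e3
    y=np.arctan2(-M[1,0],-M[0,0]); print("t",o["time"],"pos",o["position"].round(4),"yaw",round(y,3),"F",np.round(o["ft_force"],2),"shift",s.round(1),"turn y",None if yaw is None else round(np.degrees(y-yaw),1),"w",round(o["grip_width"],4))
E
python3 - <<'E'
from h import *
cv2.imwrite("pics/b_top.png",camera("top")); s=camera("scene");cv2.imwrite("pics/b_scene.png",s)
for c in("top","scene"):
    for t,z in(("work_light",0),("hook_mouth",.012)):
        for m in mark_of(c,t)[:2]: print(c,t,round(m["conf"],2),np.round(m["location"],1),at(c,m["location"],z).round(4))
# light model overlay in scene
def line(p,yaw,pts,col):
    M=np.array([[np.cos(yaw),-np.sin(yaw)],[np.sin(yaw),np.cos(yaw)]])
    q=[proj("scene",np.r_[p+M@np.array(a[:2]),a[2]]) for a in pts]
    cv2.polylines(s2,[np.round((np.array(q)-[150,120])*6*1).astype(int)],False,col,1)
s2=cv2.resize(s[120:220,150:280],None,fx=6,fy=6,interpolation=cv2.INTER_CUBIC)
p=np.array([.447,.101])
b=[(-.05,-.013,.024),(.05,-.013,.024),(.05,.013,.024),(-.05,.013,.024),(-.05,-.013,.024)]
line(p,.25,b,(255,0,255)); line(p,.25,[(.106,-.013,.012),(.106,.013,.012)],(0,255,0))
cv2.imwrite("pics/b_crop.png",s2)
rel([.447,.101,.0025],.25)
E
```

```text
top work_light 0.4 [195.9 211.4] [0.4503 0.0938 0.    ]
top hook_mouth 0.53 [181.7 183.6] [0.541  0.1386 0.012 ]
scene work_light 0.72 [199.1 199.3] [0.4394 0.0918 0.    ]
scene hook_mouth 0.54 [211.3 177.4] [0.5521 0.139  0.012 ]
t 2.9 pos [0.4472 0.0999 0.0837] yaw 0.248 F [1.08 0.68 0.65] shift [ 0.1 81.2 -1.2] turn y -0.1 w 0.0869
```

View pics/b_crop.png

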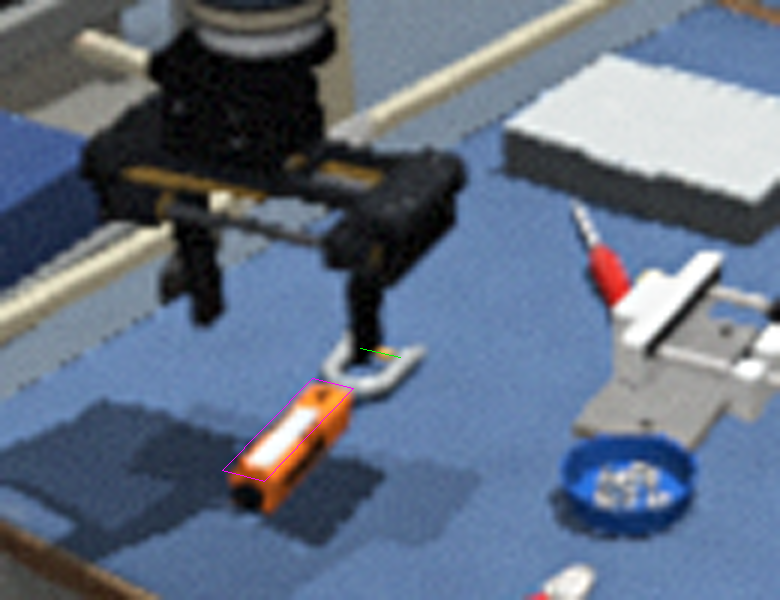

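Call:
drive_tool([
  [0, 40, -1, 0, -1, 0, 87],
  [0, 70, -1, 0, -1, 0, 60],
  [0, 81, -1, 0, -1, 0, 50],
  [0, 81, -1, 0, -1, 0, 36],
  [0, 81, -1, 0, -1, 0, 28],
  [0, 81, -1, 0, -1, 0, 20],
  [0, 81, -1, 0, -1, 0, 15],
  [0, 81, -1, 0, -1, 0, 15],
  [0, 81, -1, 0, -1, 0, 15],
  [0, 81, -1, 0, -1, 0, 15],
], newtons=45)

```text
time: 3.9
position: [0.4462, 0.1013, 0.0017]
tool_rot: [-0.094, 0.701, -0.701, 0.094]
ft_force: [0.0, 0.2, 1.6]
grip_width: 0.0255
```

Call:
drive_tool([
  [0, -20, 0, 0, 0, 0, 15],
  [0, -60, 0, 0, 0, 0, 15],
  [0, -100, 0, 0, 0, 0, 15],
  [0, -100, 0, 0, 0, 0, 15],
  [0, -100, 0, 0, 0, 0, 15],
])

```text
time: 4.4
position: [0.4464, 0.1013, 0.1021]
tool_rot: [0.093, -0.701, 0.701, -0.095]
ft_force: [-0.7, -1.1, -2.5]
grip_width: 0.0259
```

```bash
python3 -c "
from h import *
rel([.4526,-.2758,.1],-.339)"
```

```text
t 4.4 pos [0.4464 0.1013 0.1021] yaw 0.267 F [-0.66 -1.11 -2.52] shift [ 93.5   2.1 365.4] turn y 34.7 w 0.0259
```

Call:
drive_tool([
  [9, 0, 35, 0, 3, 0, 15],
  [19, 0, 73, 0, 7, 0, 15],
  [28, 0, 110, 0, 10, 0, 15],
  [37, 0, 146, 0, 14, 0, 15],
  [47, 0, 183, 0, 17, 0, 15],
  [56, 0, 220, 0, 21, 0, 15],
  [66, 0, 256, 0, 25, 0, 15],
  [75, 0, 293, 0, 28, 0, 15],
  [84, 0, 330, 0, 32, 0, 15],
  [93, 0, 365, 0, 34.7, 0, 15],
])

```text
time: 5.4
position: [0.4513, -0.2761, 0.0991]
tool_rot: [0.119, 0.698, -0.696, -0.122]
ft_force: [2.2, -0.4, -1.9]
grip_width: 0.0257
```

Call:
drive_tool([
  [0, 0, 0, 0, 0, 0, 15],
  [0, 0, 0, 0, 0, 0, 15],
])

```text
time: 5.6
position: [0.4512, -0.275, 0.0994]
tool_rot: [0.118, 0.698, -0.696, -0.121]
ft_force: [-0.1, -0.8, -1.3]
grip_width: 0.0256
```

Run:
```python
from h import *
rel([.4526,-.2758,.02],-.339)
ims=[]
s=camera("scene");t=camera("top");cv2.imwrite("pics/c_s.png",s);cv2.imwrite("pics/c_t.png",t)
for c in("top","scene"):
    for n,z in(("hook_mouth",.112),("eye",.03)):
        for m in mark_of(c,n)[:3]: print(c,n,round(m["conf"],2),np.round(m["location"],1),at(c,m["location"],z).round(4))
print([proj(c,(.595,-.326,.06)).round(1) for c in("scene","top")])
f=lambda a,x,y:cv2.resize(a[y:y+75,x:x+66],(396,450),interpolation=cv2.INTER_CUBIC)
cv2.imwrite("pics/c_crop.png",np.hstack([f(s,285,160),f(t,290,120)]))
```

```text
t 5.6 pos [ 0.4512 -0.275   0.0994] yaw -0.341 F [-0.12 -0.81 -1.32] shift [-2.  79.4  0.5] turn y -0.1 w 0.0256
top hook_mouth 0.67 [323.1 162.4] [ 0.5823 -0.3096  0.112 ]
top eye 0.97 [367.7 219.4] [ 0.4121 -0.4569  0.03  ]
top eye 0.88 [324.  161.5] [ 0.6023 -0.3255  0.03  ]
scene eye 0.96 [329.8 218.5] [ 0.577  -0.3208  0.03  ]
scene eye 0.7 [345.8 268.7] [ 0.4128 -0.4622  0.03  ]
[array([335.3, 208.3]), array([325.7, 161.8])]
```

View pics/c_crop.png

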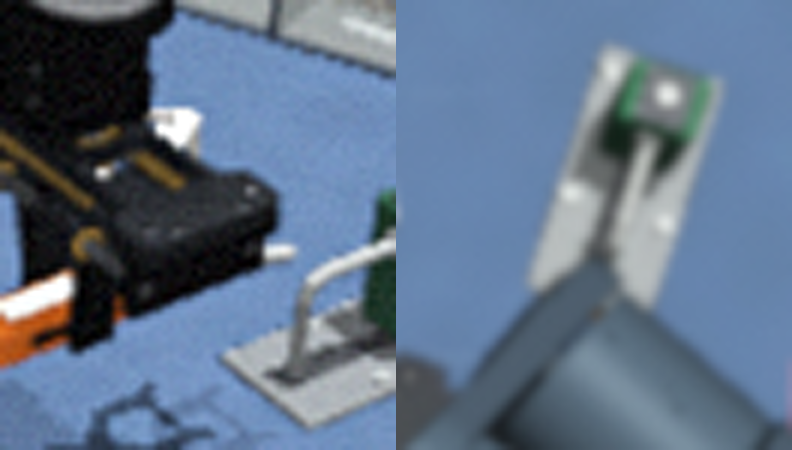

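Run:
```python
from h import *
y=-.339;X=np.array([np.cos(y),np.sin(y)]);Y=np.array([-X[1],X[0]]);O=np.array([.595,-.326])
def f(n,c,px,z):
    d=at(c,px,z)[:2]-O; print(n,(d@X*1e3).round(1),(d@Y*1e3).round(1))
f("base","scene",(285+295/6-.4,160+376/6-.4),.006)
f("tip top","top",(290+216/6-.4,120+252/6-.4),.068)
for dx in(-10,0,10):
  for z in(.006,.05): print(dx,z,(proj("scene",np.r_[O+X*dx/1e3,z])-[285,160])*6)
for z in (.03,.06): # plane thru bracket axis: u=298 column
  for v in (310,340): f(f"{z}{v}","scene",(285+298/6-.4,160+v/6-.4),z)
```

```text
base 1.8 0.6
tip top -1.6 1.1
-10 0.006 [275.81703281 381.84553548]
-10 0.05 [284.51906131 312.25593553]
0 0.006 [290.72817691 375.33212908]
0 0.05 [299.67619536 305.85761282]
10 0.006 [305.54060163 368.86184475]
10 0.05 [314.73113415 299.50243008]
0.03310 17.2 19.5
0.03340 0.1 0.1
0.06310 -12.7 -9.8
0.06340 -29.1 -28.5
```

Bar stands at bracket x≈0±3 mm, lateral ≈0 (scene pixel (334,222) at its foot). Descending to pressing height.

Call:
drive_tool([
  [-1, 20, 0, 0, 0, 0, 15],
  [-2, 40, 0.5, 0, 0, 0, 15],
  [-2, 60, 0.5, 0, 0, 0, 15],
  [-2, 75, 0.5, 0, 0, 0, 15],
  [-2, 79, 0.5, 0, 0, 0, 15],
  [-2, 79, 0.5, 0, 0, 0, 15],
  [-12, 79, 0.5, 0, 0, 0, 15],
  [-22, 79, 0.5, 0, 0, 0, 15],
  [-22, 79, 0.5, 0, 0, 0, 15],
])

```text
time: 6.8
position: [0.4764, -0.2852, 0.0237]
tool_rot: [-0.121, -0.696, 0.698, 0.117]
ft_force: [-0.4, -0.2, -1.5]
grip_width: 0.0254
```

Run:
```python
from h import *
y=-.339;X=np.array([np.cos(y),np.sin(y)])
t=np.r_[np.array([.595,-.326])-.113*X,.02]; rel(t,-.339); print(t)
s=camera("scene");cv2.imwrite("pics/d_s.png",s)
for m in mark_of("scene","hook_mouth")[:3]: print(round(m["conf"],2),np.round(m["location"],1),at("scene",m["location"],.030).round(4))
cv2.imwrite("pics/d_crop.png",cv2.resize(s[175:250,285:385],None,fx=7,fy=7,interpolation=cv2.INTER_CUBIC))
```

```text
t 6.8 pos [ 0.4764 -0.2852  0.0237] yaw -0.338 F [-0.43 -0.25 -1.5 ] shift [-12.4   3.8  -1. ] turn y 0.0 w 0.0254
[ 0.48843109 -0.28842251  0.02      ]
```

View pics/d_crop.png

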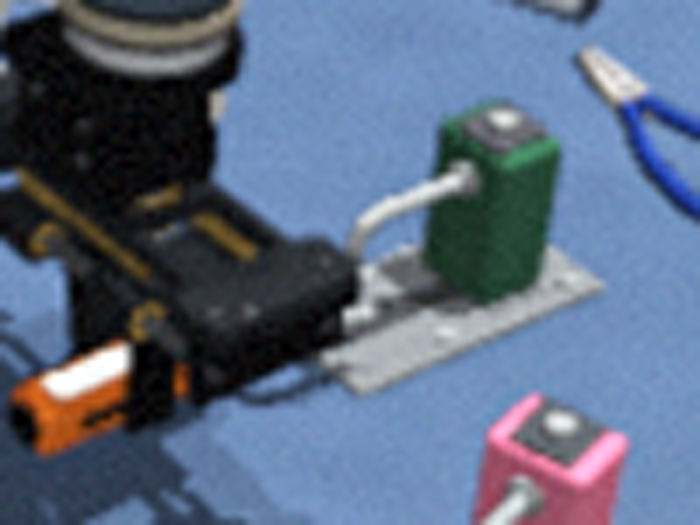

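Call:
drive_tool([
  [-2, 1, -1, 0, 0, 0, 15],
  [-4, 1, -1, 0, 0, 0, 15],
  [-6, 1, -1, 0, 0, 0, 15],
  [-7, 1, -1, 0, 0, 0, 15],
  [-8, 1, -1, 0, 0, 0, 15],
  [-8, 1, -1, 0, 0, 0, 15],
])

```text
time: 7.5
position: [0.4813, -0.285, 0.0215]
tool_rot: [-0.119, -0.697, 0.697, 0.119]
ft_force: [0.1, 0.3, -1.3]
grip_width: 0.026
```

Call:
drive_tool([
  [-1, 0, 0, 0, 0, 0, 15],
  [-2, 0, 0, 0, 0, 0, 15],
  [-2, 0, 0, 0, 0, 0, 15],
])

```text
time: 7.8
position: [0.4832, -0.2856, 0.0216]
tool_rot: [-0.119, -0.697, 0.697, 0.119]
ft_force: [0.6, -0.6, -1.7]
grip_width: 0.0259
```

Call:
drive_tool([
  [-1, 0, 0, 0, 0, 0, 15],
  [-2, 0, 0, 0, 0, 0, 15],
  [-2, 0, 0, 0, 0, 0, 15],
])

```text
time: 8.1
position: [0.4851, -0.2863, 0.0216]
tool_rot: [-0.119, -0.697, 0.697, 0.119]
ft_force: [-0.6, -0.2, -2.5]
grip_width: 0.0258
```

Call:
drive_tool([
  [-1, 0, 0, 0, 0, 0, 15],
  [-2, 0, 0, 0, 0, 0, 15],
  [-2, 0, 0, 0, 0, 0, 15],
])

```text
time: 8.4
position: [0.487, -0.287, 0.0216]
tool_rot: [-0.119, -0.697, 0.697, 0.119]
ft_force: [-1.1, 0.3, -2.5]
grip_width: 0.0258
```

Call:
drive_tool([
  [-1, 0, 0, 0, 0, 0, 15],
  [-1, 0, 0, 0, 0, 0, 15],
])

```text
time: 8.6
position: [0.4879, -0.2873, 0.0216]
tool_rot: [-0.119, -0.697, 0.697, 0.119]
ft_force: [1.1, 0.9, -2.0]
grip_width: 0.0257
```

Call:
drive_tool([
  [-1, 0, 0, 0, 0, 0, 15],
  [-1, 0, 0, 0, 0, 0, 15],
])

```text
time: 8.8
position: [0.4888, -0.2876, 0.0215]
tool_rot: [-0.119, -0.697, 0.697, 0.119]
ft_force: [-0.0, 0.3, -1.8]
grip_width: 0.0259
```

Call:
drive_tool([
  [-1, 0, 0, 0, 0, 0, 15],
  [-1, 0, 0, 0, 0, 0, 15],
])

```text
time: 9.0
position: [0.4892, -0.2875, 0.0214]
tool_rot: [0.119, 0.697, -0.697, -0.12]
ft_force: [-1.8, 0.3, -0.9]
grip_width: 0.0257
```

Call:
drive_tool([
  [-1, 0, 0, 0, 0, 0, 15],
  [-1, 0, 0, 0, 0, 0, 15],
])

```text
time: 9.2
position: [0.4897, -0.2876, 0.0214]
tool_rot: [0.119, 0.697, -0.697, -0.12]
ft_force: [-4.0, 0.7, -0.7]
grip_width: 0.0256
```

Call:
drive_tool([
  [-1, 0, 0, 0, 0, 0, 15],
  [-2, 0, 0, 0, 0, 0, 15],
])

```text
time: 9.4
position: [0.4918, -0.2883, 0.0214]
tool_rot: [0.119, 0.697, -0.697, -0.12]
ft_force: [-4.3, 1.6, 0.1]
grip_width: 0.0258
```

Call:
drive_tool([
  [-1, 0, 0, 0, 0, 0, 15],
  [-2, 0, 0, 0, 0, 0, 15],
])

```text
time: 9.6
position: [0.4938, -0.289, 0.0214]
tool_rot: [0.119, 0.697, -0.697, -0.12]
ft_force: [-4.1, 1.3, -0.6]
grip_width: 0.0258
```

Call:
drive_tool([
  [-1, 0, 0, 0, 0, 0, 15],
  [-2, 0, 0, 0, 0, 0, 15],
])

```text
time: 9.8
position: [0.4957, -0.2898, 0.0214]
tool_rot: [0.119, 0.697, -0.697, -0.12]
ft_force: [-6.1, 1.4, -1.0]
grip_width: 0.026
```

Call:
drive_tool([
  [-1, 0, 0, 0, 0, 0, 15],
  [-2, 0, 0, 0, 0, 0, 15],
  [-3, 0, 0, 0, 0, 0, 15],
  [-4, 0, 0, 0, 0, 0, 15],
])

```text
time: 10.2
position: [0.4986, -0.2905, 0.021]
tool_rot: [0.118, 0.698, -0.696, -0.12]
ft_force: [-6.2, 2.5, -1.4]
grip_width: 0.0255
```

Call:
drive_tool([
  [-1, 0, 0, 0, 0, 0, 15],
  [-2, 0, 0, 0, 0, 0, 15],
  [-3, 0, 0, 0, 0, 0, 15],
  [-4, 0, 0, 0, 0, 0, 15],
])

```text
time: 10.6
position: [0.5021, -0.2913, 0.0208]
tool_rot: [0.117, 0.698, -0.696, -0.121]
ft_force: [-5.4, 3.2, -1.6]
grip_width: 0.0256
```

Call:
drive_tool([
  [-1, 0, 0, 0, 0, 0, 15],
  [-2, 0, 0, 0, 0, 0, 15],
  [-3, 0, 0, 0, 0, 0, 15],
  [-4, 0, 0, 0, 0, 0, 15],
])

```text
time: 11.0
position: [0.5058, -0.2924, 0.0207]
tool_rot: [0.117, 0.698, -0.696, -0.121]
ft_force: [-5.6, 3.1, -1.9]
grip_width: 0.0259
```

Call:
drive_tool([
  [-1, 0, 0, 0, 0, 0, 15],
  [-2, 0, 0.5, 0, 0, 0, 15],
  [-3, 0, 0.5, 0, 0, 0, 15],
  [-4, 0, 1, 0, 0, 0, 15],
])

```text
time: 11.4
position: [0.5095, -0.2944, 0.0207]
tool_rot: [0.117, 0.698, -0.696, -0.12]
ft_force: [-4.8, 4.1, -1.9]
grip_width: 0.0254
```

Call:
drive_tool([
  [-1, 0, 0, 0, 0, 0, 15],
  [-2, 0, 0, 0, 0, 0, 15],
  [-3, 0, 0, 0, 0, 0, 15],
])

```text
time: 11.7
position: [0.5132, -0.2956, 0.0209]
tool_rot: [0.118, 0.698, -0.696, -0.12]
ft_force: [-1.4, 5.3, -1.8]
grip_width: 0.0257
```

Call:
drive_tool([
  [-1, 0, 0, 0, 0, 0, 15],
  [-2, 0, 0, 0, 0, 0, 15],
])

```text
time: 11.9
position: [0.5166, -0.2973, 0.0214]
tool_rot: [0.119, 0.697, -0.697, -0.119]
ft_force: [2.2, 4.9, -1.6]
grip_width: 0.0258
```

Call:
drive_tool([
  [-1, 0, 0, 0, 0, 0, 15],
  [-1, 0, 0, 0, 0, 0, 15],
  [-1, 0, 0, 0, 0, 0, 15],
])

```text
time: 12.2
position: [0.5178, -0.2999, 0.022]
tool_rot: [-0.12, -0.696, 0.698, 0.118]
ft_force: [0.4, 0.9, -1.2]
grip_width: 0.0256
```

Call:
drive_tool([
  [-1, 0, 0, 0, 0, 0, 15],
  [-1, 0, 0, 0, 0, 0, 15],
  [-1, 0, 0, 0, 0, 0, 15],
])

```text
time: 12.5
position: [0.5177, -0.299, 0.0216]
tool_rot: [-0.119, -0.697, 0.697, 0.119]
ft_force: [-0.4, -0.6, -2.1]
grip_width: 0.0261
```

Call:
drive_tool([
  [2, 0, 0, 0, 0, 0, 15],
  [4, 0, 0, 0, 0, 0, 15],
  [6, 0, 0, 0, 0, 0, 15],
  [8, 0, 0, 0, 0, 0, 15],
  [9, 0, 0, 0, 0, 0, 15],
  [10, 0, 0, 0, 0, 0, 15],
  [10, 0, 0, 0, 0, 0, 15],
])

```text
time: 13.2
position: [0.5081, -0.2954, 0.0216]
tool_rot: [0.119, 0.697, -0.697, -0.119]
ft_force: [0.6, -0.5, -1.6]
grip_width: 0.0257
```

Call:
drive_tool([
  [1, 0, 0, 0, 0, 0, 15],
  [2, 0, 0, 0, 0, 0, 15],
  [2, 0, 0, 0, 0, 0, 15],
])

```text
time: 13.5
position: [0.5061, -0.2947, 0.0215]
tool_rot: [0.119, 0.697, -0.697, -0.119]
ft_force: [0.3, 0.1, -0.9]
grip_width: 0.0255
```

Call:
drive_tool([
  [0.5, 0, 0, 0, 0, 0, 15],
  [1, 0, 0, 0, 0, 0, 15],
  [1, 0, 0, 0, 0, 0, 15],
])

```text
time: 13.8
position: [0.5053, -0.2944, 0.0216]
tool_rot: [0.119, 0.697, -0.697, -0.119]
ft_force: [-0.1, 0.7, -1.9]
grip_width: 0.0256
```

Call:
drive_tool([
  [0.5, 0, 0, 0, 0, 0, 15],
  [1, 0, 0, 0, 0, 0, 15],
  [1, 0, 0, 0, 0, 0, 15],
])

```text
time: 14.1
position: [0.5043, -0.294, 0.0215]
tool_rot: [0.119, 0.697, -0.697, -0.119]
ft_force: [-0.4, 0.8, -1.7]
grip_width: 0.0255
```

Call:
drive_tool([
  [0.5, 0, 0, 0, 0, 0, 15],
  [1, 0, 0, 0, 0, 0, 15],
  [1.5, 0, 0, 0, 0, 0, 15],
  [1.5, 0, 0, 0, 0, 0, 15],
])

```text
time: 14.5
position: [0.5029, -0.2936, 0.0215]
tool_rot: [0.119, 0.697, -0.697, -0.119]
ft_force: [-0.0, -0.5, -1.3]
grip_width: 0.0256
```

Call:
drive_tool([
  [0.5, 0, 0, 0, 0, 0, 15],
  [0.5, 0, 0, 0, 0, 0, 15],
])

```text
time: 14.7
position: [0.5025, -0.2934, 0.0215]
tool_rot: [0.119, 0.697, -0.697, -0.119]
ft_force: [0.2, 0.4, -1.5]
grip_width: 0.0258
```

Call:
drive_tool([
  [0.5, 0, 0, 0, 0, 0, 15],
  [0.5, 0, 0, 0, 0, 0, 15],
])

```text
time: 14.9
position: [0.502, -0.2932, 0.0215]
tool_rot: [0.119, 0.697, -0.697, -0.119]
ft_force: [-0.1, -0.4, -1.8]
grip_width: 0.0255
```

Call:
drive_tool([
  [0.5, 0, 0, 0, 0, 0, 15],
  [0.5, 0, 0, 0, 0, 0, 15],
])

```text
time: 15.1
position: [0.5016, -0.2931, 0.0216]
tool_rot: [-0.119, -0.697, 0.697, 0.119]
ft_force: [0.5, 0.2, -0.7]
grip_width: 0.0258
```

Call:
drive_tool([
  [0.5, 0, 0, 0, 0, 0, 15],
  [0.5, 0, 0, 0, 0, 0, 15],
])

```text
time: 15.3
position: [0.5014, -0.2932, 0.0216]
tool_rot: [-0.12, -0.697, 0.697, 0.119]
ft_force: [0.8, -0.2, -1.9]
grip_width: 0.0258
```

Call:
drive_tool([
  [0.5, 0, 0, 0, 0, 0, 15],
  [0.5, 0, 0, 0, 0, 0, 15],
])

```text
time: 15.5
position: [0.5013, -0.2932, 0.0217]
tool_rot: [-0.12, -0.697, 0.697, 0.119]
ft_force: [2.1, -0.6, -2.8]
grip_width: 0.0257
```

Call:
drive_tool([
  [0.5, 0, 0, 0, 0, 0, 15],
  [0.5, 0, 0, 0, 0, 0, 15],
])

```text
time: 15.7
position: [0.5011, -0.2932, 0.0217]
tool_rot: [-0.12, -0.697, 0.697, 0.118]
ft_force: [3.8, -0.3, -2.7]
grip_width: 0.0258
```

Call:
drive_tool([
  [0.5, 0, 0, 0, 0, 0, 15],
  [0.5, 0, 0, 0, 0, 0, 15],
])

```text
time: 15.9
position: [0.501, -0.2932, 0.0218]
tool_rot: [-0.12, -0.697, 0.697, 0.118]
ft_force: [5.6, -0.9, -3.3]
grip_width: 0.0259
```

Call:
drive_tool([
  [0.3, 0, 0, 0, 0, 0, 15],
  [0.3, 0, 0, 0, 0, 0, 15],
])

```text
time: 16.1
position: [0.501, -0.2932, 0.0218]
tool_rot: [-0.12, -0.696, 0.698, 0.118]
ft_force: [6.2, 0.0, -4.0]
grip_width: 0.0256
```

Call:
drive_tool([
  [0.3, 0, 0, 0, 0, 0, 15],
  [0.3, 0, 0, 0, 0, 0, 15],
  [0.3, 0, 0, 0, 0, 0, 15],
])

```text
time: 16.4
position: [0.501, -0.2933, 0.0218]
tool_rot: [-0.121, -0.696, 0.698, 0.118]
ft_force: [5.9, -1.6, -3.9]
grip_width: 0.0256
```

Call:
drive_tool([
  [0, 0, 0, 0, 0, 0, 15],
  [0, 0, 0, 0, 0, 0, 15],
  [0, 0, 0, 0, 0, 0, 15],
])

```text
time: 16.7
position: [0.5009, -0.2933, 0.0218]
tool_rot: [-0.121, -0.696, 0.698, 0.118]
ft_force: [6.8, -0.8, -4.7]
grip_width: 0.0257
```

Call:
drive_tool([
  [0, 0, 0, 0, 0, 0, 15],
  [0, 0, 0, 0, 0, 0, 15],
  [0, 0, 0, 0, 0, 0, 15],
])

```text
time: 17.0
position: [0.5009, -0.2933, 0.0218]
tool_rot: [-0.121, -0.696, 0.698, 0.118]
ft_force: [5.5, -0.3, -3.7]
grip_width: 0.0255
```

Call:
drive_tool([
  [0, 0, 0, 0, 0, 0, 15],
  [0, 0, 0, 0, 0, 0, 15],
  [0, 0, 0, 0, 0, 0, 15],
])

```text
time: 17.3
position: [0.5009, -0.2933, 0.0218]
tool_rot: [-0.121, -0.696, 0.698, 0.118]
ft_force: [6.3, -2.1, -3.6]
grip_width: 0.0258
```

Call:
drive_tool([
  [0.35, 0, 0, 0, 0, 0, 15],
  [0.35, 0, 0, 0, 0, 0, 15],
  [0.35, 0, 0, 0, 0, 0, 15],
  [0.35, 0, 0, 0, 0, 0, 15],
  [0.35, 0, 0, 0, 0, 0, 15],
])

```text
time: 17.8
position: [0.5009, -0.2933, 0.0218]
tool_rot: [-0.121, -0.696, 0.698, 0.118]
ft_force: [7.1, -1.6, -4.4]
grip_width: 0.0258
```

Call:
drive_tool([
  [0, 0, 0, 0, 0, 0, 15],
  [0, 0, 0, 0, 0, 0, 15],
  [0, 0, 0, 0, 0, 0, 15],
  [0, 0, 0, 0, 0, 0, 15],
  [0, 0, 0, 0, 0, 0, 15],
])

```text
time: 18.3
position: [0.5009, -0.2933, 0.0218]
tool_rot: [-0.121, -0.696, 0.698, 0.118]
ft_force: [7.6, -0.7, -5.1]
grip_width: 0.0259
```

Call:
drive_tool([
  [0, 0, 0, 0, 0, 0, 15],
  [0, 0, 0, 0, 0, 0, 15],
  [0, 0, 0, 0, 0, 0, 15],
  [0, 0, 0, 0, 0, 0, 15],
  [0, 0, 0, 0, 0, 0, 15],
])

```text
time: 18.8
position: [0.5009, -0.2933, 0.0218]
tool_rot: [-0.121, -0.696, 0.698, 0.118]
ft_force: [6.4, -1.3, -4.7]
grip_width: 0.026
```

Call:
drive_tool([
  [0, 0, 0, 0, 0, 0, 15],
  [0, 0, 0, 0, 0, 0, 15],
])

```text
time: 19.0
position: [0.5009, -0.2933, 0.0218]
tool_rot: [-0.121, -0.696, 0.698, 0.118]
ft_force: [7.4, -0.4, -5.5]
grip_width: 0.0256
```

Call:
drive_tool([
  [-2, 0, 0, 0, 0, 0, 15],
  [-4, 0, 0, 0, 0, 0, 15],
  [-6, 0, 0, 0, 0, 0, 15],
  [-8, 0, 0, 0, 0, 0, 15],
  [-9, 0, 0, 0, 0, 0, 15],
  [-9, 0, 0, 0, 0, 0, 15],
  [-9, 0, 0, 0, 0, 0, 15],
])

```text
time: 19.7
position: [0.507, -0.295, 0.0215]
tool_rot: [0.119, 0.697, -0.697, -0.119]
ft_force: [-0.7, 0.8, -0.6]
grip_width: 0.0255
```

Run:
```python
from h import *
y=-.339;X=np.array([np.cos(y),np.sin(y)])
rel(np.r_[np.array([.595,-.326])-.095*X,.002],-.339); M=R.from_quat(get_obs()["tool_rot"]).as_matrix(); print(M.round(4).tolist())
s=camera("scene");t=camera("top")
f=lambda a,x,y:cv2.resize(a[y:y+75,x:x+66],(396,450),interpolation=cv2.INTER_CUBIC)
cv2.imwrite("pics/e_crop.png",np.hstack([f(s,290,170),f(t,290,120)]))
```

```text
t 19.7 pos [ 0.507  -0.295   0.0215] yaw -0.339 F [-0.65  0.79 -0.59] shift [ 1.7 19.5  0. ] turn y 0.0 w 0.0255
[[-0.9431, -0.0005, -0.3324], [0.3324, 0.0004, -0.9431], [0.0006, -1.0, -0.0002]]
```

View pics/e_crop.png

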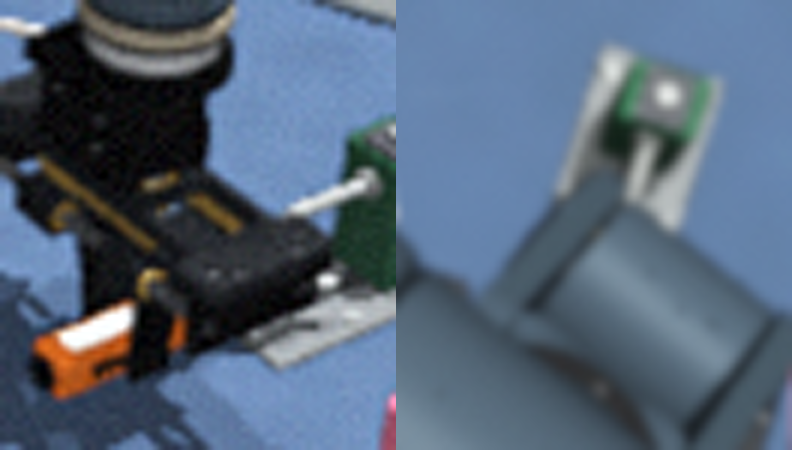

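Call:
drive_tool([
  [0, 4, 0, 0, 0, 0, 15],
  [0, 8, 0, 0, 0, 0, 15],
  [0, 12, 0, 0, 0, 0, 15],
  [0, 15, 0, 0, 0, 0, 15],
  [0, 17, 0, 0, 0, 0, 15],
  [0, 17, 0, 0, 0, 0, 15],
])

```text
time: 20.4
position: [0.5071, -0.2949, 0.0041]
tool_rot: [0.119, 0.697, -0.697, -0.12]
ft_force: [0.1, -0.5, -0.8]
grip_width: 0.0256
```

Call:
drive_tool([
  [0, 1, 0, 0, 0, 0, 15],
  [0, 1, 0, 0, 0, 0, 15],
])

```text
time: 20.6
position: [0.5073, -0.2951, 0.0036]
tool_rot: [-0.119, -0.697, 0.697, 0.119]
ft_force: [0.2, 0.2, -1.8]
grip_width: 0.0256
```

Call:
drive_tool([
  [0, 1, 0, 0, 0, 0, 15],
  [0, 1, 0, 0, 0, 0, 15],
])

```text
time: 20.8
position: [0.5073, -0.2951, 0.0026]
tool_rot: [0.119, 0.697, -0.697, -0.119]
ft_force: [0.3, -0.0, -1.0]
grip_width: 0.0258
```

Call:
drive_tool([
  [0, 0.6, 0, 0, 0, 0, 15],
  [0, 0.6, 0, 0, 0, 0, 15],
])

```text
time: 21.0
position: [0.5072, -0.2951, 0.0019]
tool_rot: [0.119, 0.697, -0.697, -0.119]
ft_force: [-0.4, 0.5, -1.4]
grip_width: 0.0255
```

Call:
drive_tool([
  [0, 0.6, 0, 0, 0, 0, 15],
  [0, 0.6, 0, 0, 0, 0, 15],
])

```text
time: 21.2
position: [0.5073, -0.2951, 0.0018]
tool_rot: [-0.119, -0.697, 0.697, 0.119]
ft_force: [-1.4, -1.0, 2.3]
grip_width: 0.026
```

Call:
drive_tool([
  [0, 0, 0, 0, 0, 0, 32],
  [0, 0, 0, 0, 0, 0, 45],
  [0, 0, 0, 0, 0, 0, 60],
  [0, 0, 0, 0, 0, 0, 60],
  [0, 0, 0, 0, 0, 0, 60],
])

```text
time: 21.7
position: [0.5073, -0.2951, 0.0013]
tool_rot: [-0.119, -0.697, 0.697, 0.119]
ft_force: [-0.9, -0.8, -0.2]
grip_width: 0.0553
```

Call:
drive_tool([
  [0, -10, 0, 0, 0, 0, 60],
  [0, -30, 0, 0, 0, 0, 60],
  [0, -60, 0, 0, 0, 0, 60],
  [0, -100, 0, 0, 0, 0, 60],
  [0, -140, 0, 0, 0, 0, 60],
  [20, -180, -30, 0, 0, 0, 60],
  [20, -200, -70, 0, 0, 0, 60],
  [20, -200, -110, 0, 0, 0, 60],
  [20, -200, -150, 0, 0, 0, 60],
  [20, -200, -190, 0, 0, 0, 60],
])

```text
time: 22.7
position: [0.5519, -0.1078, 0.2027]
tool_rot: [-0.12, -0.697, 0.697, 0.119]
ft_force: [0.6, -0.2, -0.3]
grip_width: 0.0599
```

Call:
drive_tool([
  [0, 0, -40, 0, 0, 0, 60],
  [0, 0, -80, 0, 0, 0, 60],
  [0, 0, -120, 0, 0, 0, 60],
  [0, 0, -120, 0, 0, 0, 60],
  [0, 0, -120, 0, 0, 0, 60],
])

```text
time: 23.2
position: [0.5913, 0.0047, 0.2018]
tool_rot: [-0.118, -0.697, 0.697, 0.118]
ft_force: [-0.6, -0.8, -0.3]
grip_width: 0.0602
```

Run:
```python
from h import *
s=camera("scene");t=camera("top")
f=lambda a,x,y:cv2.resize(a[y:y+60,x:x+53],(396,450),interpolation=cv2.INTER_CUBIC)
cv2.imwrite("pics/f_crop.png",np.hstack([f(s,290,190),f(t,290,140)]))
cv2.imwrite("pics/f_t.png",t)
for c in("top","scene"):
  for n in("side_cutter","parts_dish","hook_mouth"):
    for m in mark_of(c,n)[:2]: print(c,n,round(m["conf"],2),np.round(m["location"],1),at(c,m["location"],.012*(n[0]=="h")).round(4))
rel([.5,-.3,.2])
```

```text
top side_cutter 0.68 [251.8 229.3] [ 0.3889 -0.0875  0.    ]
top parts_dish 0.88 [244.5 185.1] [ 0.5342 -0.0659  0.    ]
top hook_mouth 0.82 [321.1 162.9] [ 0.6015 -0.3186  0.012 ]
scene side_cutter 0.46 [235.  224.9] [ 0.4067 -0.0901  0.    ]
scene parts_dish 0.86 [254.9 202.6] [ 0.5379 -0.0659  0.    ]
scene hook_mouth 0.76 [337.7 217.4] [ 0.6188 -0.3269  0.012 ]
t 23.6 pos [0.5913 0.0029 0.2014] yaw -0.34 F [-0.12  0.14  1.02] shift [-15.1   1.4 316. ] turn y None w 0.0604
```

View pics/f_crop.png

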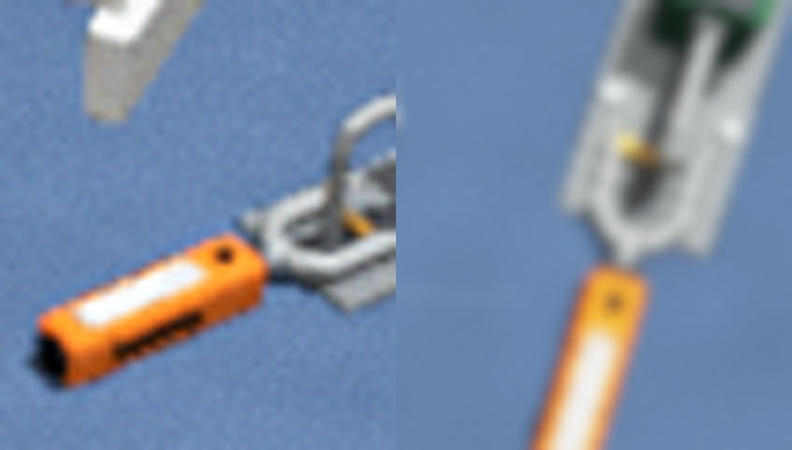

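The light lies flat with the bar inside the hook. The brass gate is shut across the mouth behind the bar (scene crop (357,222), top crop (640,150)), and the cutter and dish haven't moved. Handing in.

```bash
python3 -c "
from rig import *
print(hand_in())"
```

```text
the job is handed in; nothing more can be done
None
```

The orange work light is clipped to the front bar of the grey and green tether bracket. It lies flat on the bench, released, and I handed the job in at about 24 s.

- **Pressing on:** the gate met the bar where the camera estimate put it. The highest force I read was about 7 N. Readings came only every 0.2–0.4 s, so a shorter peak could have gone unseen. The force dropped to zero when the gate sprang shut, about 30 mm after first contact.
- **Pull back:** the shut gate met the bar at the expected place. I held about 6 N for roughly 1 s, then about 7 N for a further 1.5 s. Single readings along the pull ranged from 5.3 to 7.4 N, with noise of about 0.7 N. One reading in the 6 N stretch, 5.3 N, was just under the 5.5 N limit. All readings in the 7 N stretch were within 5.5–9 N.
- **Last check:** the final pictures show the bar inside the hook, the brass gate shut behind it and the light flat. The networks' positions for the side cutter and dish match the starting ones to within their scatter of about a centimetre. At the start, one low-ranked dish report had fallen on the cutter.
- **Not confirmed by picture:** the gripper and arm hid the gate while it closed, so until the final picture I judged that by force and position alone.

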